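Clamp the stone and set the point chisel on the mark

ROBOT

A 6-joint arm with a two-finger parallel gripper is mounted at the origin on the work surface. World frame = base frame: x ahead of the robot, y to its left, z up, the work surface at z = 0. Lengths are in m, angles in rad, forces in N, time in s.
With the tool pointing down it reaches from about 0.25 to 0.725 m from the base axis. Payload 4 kg.
Tool frame: the origin (TCP) lies midway between the tips of the shut fingers; the grasp point (between the pads) lies 19 mm behind it (bot.grip_point_offset is the distance from the TCP to the grasp point, in m); z points along the fingers, y is the line along which they close (so a half turn about z gives the same grasp; the last joint's range is limited). The gripper opens to 85 mm and grips with 20 to 120 N. Pads are 22 mm wide; open, the fingers measure 114 mm over their backs; the gripper's body (76 mm by 85 mm) begins 54 mm behind the grasp point. The pads swing forward as they close: fully open they stand 13 mm farther back than shut.
Start: joints at [1.227, 0.241, 0.005, 1.335, 0, 1.571], TCP at [0.169, 0.471, 0.192] pointing down, gripper open.
Joint ranges: [-2.72, 2.72], [-1.05, 1.87], [-1.09, 1.28], [-1.99, 2.15], [-1.42, 1.44], [-3.14, 3.14]. Speed limits (rad/s): [2.79, 2.79, 3.14, 3.14, 3.14, 3.14].

INTERFACE

Orientations are given as a unit quaternion [x, y, z, w].
In Python, from workcell import bot gives the robot as it stands.
- The arm moves only by the tool step_arm, never from a script. Its argument "targets" is text: rows parted by semicolons, each of 7 numbers parted by spaces: the opening, from -1 (shut) to 1 (fully open), so that 0 is half open, then the shift along the world's x, y, z normalised to -1 to 1, where 1 is 0.5 m, then the turn, a rotation vector about the world's x, y, z normalised to -1 to 1, where 1 is pi/4 rad. In form: gripper x y z wx wy wz; .... A call has 1 to 10 rows; each row is the pose to reach, as a shift and turn from the pose commanded when the call began; what a row does not reach only later rows make up. A row lasts 1/12 s, in which the tool goes at most 41.7 mm and 7.16 degrees, less where a joint would pass 70% of its speed; a pose out of reach is approached as far as the arm can. A call with a number of a shift or a turn outside -1 to 1 is refused whole. A call with a gripper value outside its range is refused whole. The fingers move at their own pace and stop on an object; the grip force is fixed at half the most. Time passes only in rows, so rows that repeat a pose let the fingers close. It gives the time, the measured TCP pose, the force, the opening and the grip force at its end, in the units of the state.
- bot.get_obs(): the state, without advancing time (a new reading comes with each control period).
- bot.camera(name): name is "side" or "top" or "wrist"; returns the picture (420x560x3 uint8, red, green, blue); there is no depth.
- bot.camera_info(name): a dict with "vertical_fov" (degrees; the focal length in pixels is half the picture's height over the tangent of half this angle, whatever the lens; pixels are square), "cx", "cy" (the principal point, pixels), "pose" (4x4, takes a point from camera to world coordinates). Camera axes: x right, y up, looking along -z (the intrinsics and any distortion apply to the point x, -y, -z); pixel columns grow to the right and rows downward; lengths in m; the calibration is good to about 2 mm. A picture is of the moment at which its call begins: read the wrist's pose just before it. camera_info takes no time and is no camera call; for the wrist camera it gives the pose at the moment of the call.
- bot.job_done(): hands the job in; it is judged then, once.
The state is a dict: "clock": time; "joint_pos": joint angles; "joint_vel": joint speeds; "tau": joint torques, N m; "eef_pos": TCP position; "tool_rot": TCP orientation; "ft_force": force on the tool from outside, world axes, zero at the start; "ft_torque": the same for the moment, N m; "grip_width": finger opening in m; "grasp_force": force on a finger pad.
Only numpy, scipy, OpenCV 4.12 (cv2) and the standard library are available. Lean on these libraries where they do the work, as an engineer would, in place of code of your own. Each camera call takes 0.05 s, during which the arm holds its last target. There are 200 camera calls.

TASK

Push the clamp's handle all the way down so that the slab is held, then draw the pointed chisel, the tallest one, out of the wooden block and set its point on the pencilled cross, head leaning 30 degrees from upright straight out over the stone's free edge (the one opposite the clamp) so that it will cut inwards. Press lightly, about 5 to 10 N, and finish while still holding the chisel there, ready for the mallet; do not shift the slab or disturb the other tools and the offcut.

Things in the scene. Friction and masses are not known exactly. Their poses are not given: they have to be found in the camera images.
- board: Fixed plywood board, 220 (x) x 320 (y) x 18 mm; origin on the bench, under a point 10 mm to -y of its centre. The slab lies on it with its +y edge against a 20 mm high stop strip. Beyond the strip stands a steel toggle clamp, in the board's plane x = -30 mm: its arm, 72 mm with a rubber-footed screw, stands up when open and swings down over the strip on to the slab as the handle is lowered.
- clamp_handle (a joint): Clamp handle, rad: 0 = fully raised (handle points 66 degrees above level, leaning away from the slab), 1.15 = fully down against its stop (handle level, pointing along the board's +y away from the slab, slab clamped). It starts within 0.2 of raised. It stays where it is left, and needs some 3 N at the grip, a little more as the foot meets the stone.
- handle_grip (a point): Middle of the handle's black rubber grip, on its centre line: a round sleeve 18 mm in diameter and 86 mm long, its end 27 mm beyond this point. The handle swings in the board's y-z plane, 105 mm from handle_pivot to here.
- handle_pivot (a point): Pivot of the handle, fixed on the board, 63 mm above the bench; the axis is the board's x axis.
- clamp_arm: The clamp's steel arm with its rubber-footed screw (foot 18 mm wide), linked to the handle; origin at its pivot on the board, 65 mm from the foot. With the handle fully down the foot presses on the slab, 20 mm in from its +y edge.
- slab: Loose grey stone slab, 180 (x) x 160 (y) x 30 mm, about 2 kg; origin at the centre of its underside, z up, +y towards the stop strip and clamp, -y towards its free edge (to the robot's right). It lies on the board, its upper face 48 mm above the bench.
- mark (a point): Pencilled cross on the slab's upper face, 35 mm from its free (-y) edge; axes as the slab's. One line runs along x parallel to the free edge, a 34 mm line crosses it along y.
- block: Fixed dark wooden block, 210 (x) x 75 (y) x 95 mm high, origin at the centre of its underside; three round upright holes 17 mm wide and 80 mm deep stand in a row along its x axis, 65 mm apart, the middle one at the block's centre. One chisel stands in each.
- chisel: The point chisel: round steel bar 16 mm in diameter, 180 mm long, about 0.26 kg, tapering over its lowest 30 mm to a point. Origin at the point, z along the bar to the head. It stands point down in one of the block's holes with its point 15 mm above the bench and 100 mm of it out of the block; it is the tallest of the three.
- chisel_tip (a point): The point of the point chisel.
- chisel_head (a point): Centre of the flat head of the point chisel, 180 mm from the point.
- flat_chisel_a: Another chisel in the block, flat-bladed, same 16 mm bar, 140 mm long; origin at its lower end. Leave it.
- flat_chisel_b: Another chisel in the block, flat-bladed, same 16 mm bar, 130 mm long; origin at its lower end. Leave it.
- mallet: Round grey mason's mallet standing on its head, handle up: head 100 mm wide and 118 mm high, 236 mm in all; origin at the centre of its underside. Leave it.
- offcut: Stepped limestone offcut 90 x 60 x 57 mm; origin at the centre of its underside. Leave it.
Things that resemble listed ones, but are neither listed nor needed, are in the scene too. Several things have the shape of the slab; the one meant has the colours described above.

How it is judged:
By the outcome, as a careful person would: the job done as asked, in the order asked, and still so for the second after the job is handed in, while the arm keeps its last pose, push and grip.
It also fails if it takes over 58 s, if anything falls off the work surface, if the arm or the gripper's body presses on something with over 40 N, if the wrist force passes 120 N, or if a joint passes its speed limit or range.

## Working session

There is one attempt and no reset: what is moved stays moved. The work goes in short steps, Python scripts to look and compute and a tool call to move; the robot and the scene stay as the last step left them, time stands still between calls to the robot, and variables do not carry over. Pictures are saved under pics/ and viewed, at most 13 in all, crops included, and the job is handed in when it is done.

Besides the shell and the picture viewer there is one more tool, called after ">>>" as a command line: name --argument value ..., lists and objects as JSON in quotes. step_arm: Moves the arm, as the interface text tells. Scaled input: -1 to 1 covers 0.5 m each way for a shift and pi/4 rad each way for a turn. Its arguments: {"type":"object","properties":{"targets":{"type":"string"}},"required":["targets"]}

```bash
mkdir -p pics; ls; python3 - <<'E'
from workcell import bot
import cv2,numpy as np
for n in ["side","top"]:
    i=bot.camera_info(n);print(n,{k:(np.round(v,3).tolist() if not isinstance(v,str) else v) for k,v in i.items()})
    cv2.imwrite(f"pics/{n}0.png",bot.camera(n)[:,:,::-1])
o=bot.get_obs();print(o)
E
```

```text
pics
side {'vertical_fov': 57.765, 'cx': 275.279, 'cy': 209.771, 'pose': [[0.977, 0.16, -0.142, 0.333], [-0.213, 0.662, -0.719, -0.669], [-0.021, 0.733, 0.68, 0.758], [0.0, 0.0, 0.0, 1.0]]}
top {'vertical_fov': 47.453, 'cx': 276.912, 'cy': 202.624, 'pose': [[-0.027, 0.984, -0.176, 0.231], [-1.0, -0.026, 0.01, 0.012], [0.005, 0.176, 0.984, 1.301], [0.0, 0.0, 0.0, 1.0]]}
{'clock': 0.1, 'joint_pos': array([1.22697292e+00, 2.41354104e-01, 3.89757853e-03, 1.33519019e+00,
       6.02482218e-06, 1.57078237e+00]), 'joint_vel': array([ 0.00022005, -0.00252616,  0.00473595, -0.0004747 , -0.00205105,
        0.00195904]), 'tau': array([ 5.23295967e-04, -3.73137045e+01,  2.53009272e+01,  1.08344332e-02,
        3.55092766e-05,  4.83034540e-06]), 'eef_pos': array([0.16833521, 0.47015769, 0.19140855]), 'tool_rot': array([ 1.71059241e-01,  9.85260311e-01, -9.11038824e-04, -1.61243609e-04]), 'ft_force': array([0.58765462, 0.19818391, 0.13012632]), 'ft_torque': array([-0.01760114, -0.01489586, -0.00440699]), 'grasp_force': 0.0, 'grip_width': 0.08540758615988037}
```

View pics/side0.png

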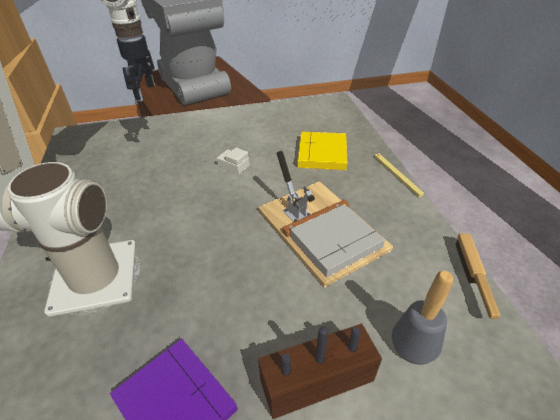

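View pics/top0.png

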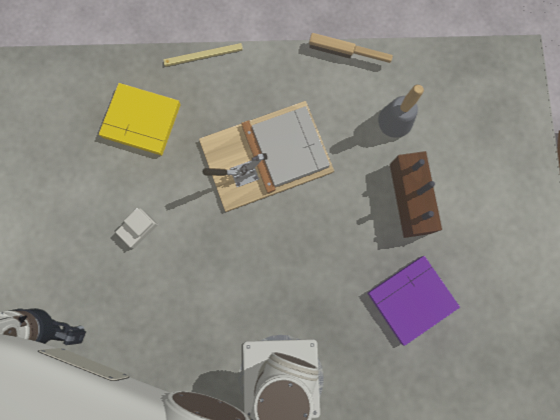

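The side view shows the board with the grey slab (340,238), the handle (284,165), the block (320,370) with three chisels, the middle one looking tallest (321,345), and the mallet (420,330). In the top view, the grey slab is at (290,145), the handle grip at (215,172) and the block at (415,195). Slab-shaped candidates in the top view are yellow (140,120), purple (413,300) and grey (290,145). The grey one on plywood fits the description. I'll enlarge both views to confirm this and pick points.

```bash
cat > h.py <<'E'
import numpy as np, cv2
from workcell import bot
def K(i): return 210/np.tan(np.radians(i["vertical_fov"]/2))
def ray(i,u,v):
    f=K(i);P=np.array(i["pose"]);d=P[:3,:3]@np.array([(u-i["cx"])/f,-(v-i["cy"])/f,-1]);return P[:3,3],d/np.linalg.norm(d)
def onz(i,u,v,z):
    o,d=ray(i,u,v);return o+d*(z-o[2])/d[2]
def proj(i,p):
    f=K(i);P=np.array(i["pose"]);c=P[:3,:3].T@(np.array(p)-P[:3,3]);return np.array([i["cx"]+f*c[0]/-c[2],i["cy"]-f*c[1]/-c[2]])
def tri(*rs):
    A=sum(np.eye(3)-np.outer(d,d) for o,d in rs);b=sum((np.eye(3)-np.outer(d,d))@o for o,d in rs);return np.linalg.solve(A,b)
E
python3 - <<'E'
import cv2
t=cv2.imread("pics/top0.png");s=cv2.imread("pics/side0.png")
cv2.imwrite("pics/tc.png",cv2.resize(t[90:250,190:450],None,fx=3,fy=3,interpolation=cv2.INTER_CUBIC))
cv2.imwrite("pics/sc.png",cv2.resize(s[145:415,245:455],None,fx=2.2,fy=2.2,interpolation=cv2.INTER_CUBIC))
E
```

```text
(no output)
```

View pics/tc.png

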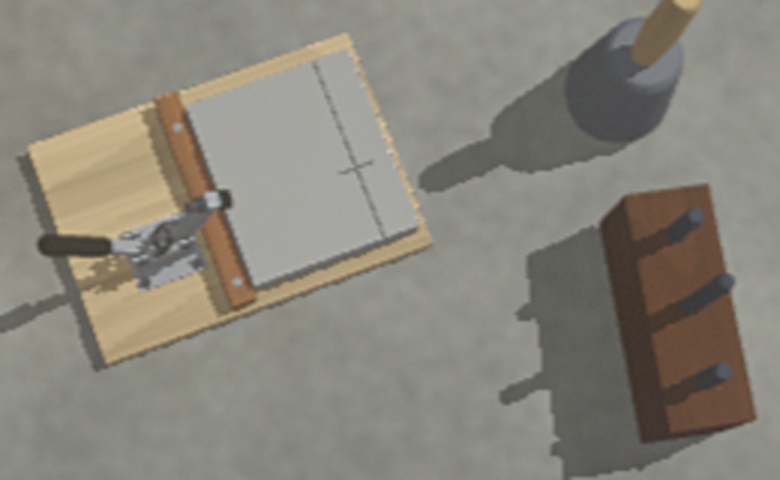

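View pics/sc.png

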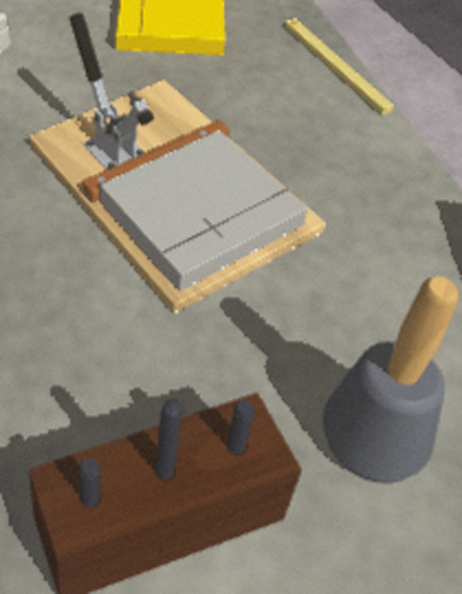

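The crop confirms that the grey slab on the plywood carries the cross at crop (356,169), and that the middle chisel (head at crop (725,283)) is clearly the tallest. I'll triangulate from both views.

```bash
python3 - <<'E'
from h import *
np.set_printoptions(precision=4,suppress=True)
T=bot.camera_info("top");S=bot.camera_info("side")
t=lambda a,b:(190+a/3-.33,90+b/3-.33); s=lambda a,b:(245+a/2.2-.27,145+b/2.2-.27)
print("slab",[onz(T,*t(*p),.048)[:2] for p in [(348,50),(416,228),(258,288),(188,103)]])
print("board",[onz(T,*t(*p),.018)[:2] for p in [(348,34),(432,243),(105,365),(28,148)]])
print("boardside",[onz(S,*s(*p),.018)[:2] for p in [(325,226),(177,304),(30,138),(167,82)]])
print("mark",onz(T,*t(356,169),.048),onz(S,*s(212,227),.048))
print("head",onz(T,*t(727,281),.195),onz(S,*s(173,404),.195))
print("base",onz(S,*s(166,474),.095))
print("blk",[onz(T,*t(*p),.095)[:2] for p in [(626,197),(709,186),(754,418)]],[onz(S,*s(*p),.095)[:2] for p in [(31,468),(262,394),(300,470),(62,555)]])
for a,b in [((45,243),(77,17)),((110,246),(95,78))]:
    r1=ray(T,*t(*a));r2=ray(S,*s(*b));p=tri(r1,r2);print("grip",p,proj(T,p)-t(*a),proj(S,p)-s(*b))
E
```

```text
slab [array([ 0.7231, -0.0878]), array([ 0.5527, -0.1427]), array([0.5011, 0.001 ]), array([0.6757, 0.0604])]
board [array([ 0.7508, -0.0908]), array([ 0.5458, -0.1605]), array([0.4399, 0.1412]), array([0.6463, 0.2112])]
boardside [array([ 0.7495, -0.096 ]), array([ 0.5484, -0.1625]), array([0.4425, 0.134 ]), array([0.6509, 0.2033])]
mark [ 0.6092 -0.0908  0.048 ] [ 0.6098 -0.0917  0.048 ]
head [ 0.4654 -0.3687  0.195 ] [ 0.4666 -0.3689  0.195 ]
base [ 0.4658 -0.3743  0.095 ]
blk [array([ 0.5637, -0.3213]), array([ 0.5717, -0.3945]), array([ 0.3674, -0.416 ])] [array([ 0.3594, -0.3448]), array([ 0.5689, -0.3238]), array([ 0.5729, -0.3953]), array([ 0.37  , -0.4176])]
grip [0.5167 0.1738 0.1691] [-0.0002  0.0198] [ 0.0169 -0.0055]
grip [0.5283 0.1271 0.1071] [-0.0002  0.0202] [ 0.018  -0.0058]
```

Both views agree. Board yaw is about 19°, the mark is at (0.609, -0.091) and the chisel at (0.466, -0.371). The clamp handle's grip middle is near (0.52, 0.16, 0.147), at about 55°. I'll move above the handle with the fingers shut.

>>> step_arm --targets "-1 0.2 -0.18 0.1 0 0 -0.3; -1 0.7 -0.623 0.096 0 0 -1; -1 0.7 -0.623 0.096 0 0 -1; -1 0.7 -0.623 0.096 0 0 -1; -1 0.7 -0.623 0.096 0 0 -1; -1 0.7 -0.623 0.096 0 0 -1; -1 0.7 -0.623 0.096 0 0 -1; -1 0.7 -0.623 0.096 0 0 -1; -1 0.7 -0.623 0.096 0 0 -1; -1 0.7 -0.623 0.096 0 0 -1"

```text
clock: 0.93
eef_pos: [0.4779, 0.1944, 0.2357]
tool_rot: [0.535, 0.845, -0.0, -0.0]
ft_force: [1.2, 1.2, 0.0]
grip_width: 0.0
grasp_force: 0.0
```

>>> step_arm --targets "-1 0 0 0 0 0 -0.14; -1 0 0 0 0 0 -0.14; -1 0 0 0 0 0 -0.14; -1 0 0 0 0 0 -0.14; -1 0 0 0 0 0 -0.14; -1 0 0 0 0 0 -0.14"

```text
clock: 1.43
eef_pos: [0.4761, 0.1972, 0.2359]
tool_rot: [0.579, 0.815, -0.0, -0.0]
ft_force: [0.2, 0.2, 1.0]
grip_width: 0.0
grasp_force: 0.0
```

```bash
python3 - <<'E'
from h import *
np.set_printoptions(precision=4,suppress=True)
from scipy.spatial.transform import Rotation as R
o=bot.get_obs();print(o["clock"],o["eef_pos"],R.from_quat(o["tool_rot"]).as_matrix(),o["joint_pos"],o["ft_force"])
w=bot.camera_info("wrist");print(w)
W=bot.camera("wrist");S=bot.camera("side")
Si=bot.camera_info("side")
a=cv2.resize(W,(560,420));b=cv2.resize(S[130:250,230:350],(420,420),interpolation=cv2.INTER_CUBIC)
cv2.imwrite("pics/h1.png",cv2.resize(np.hstack([a,b])[:,:,::-1],(784,336)))
for p in [(.5167,.1738,.1691),(.5283,.1271,.1071)]: print(proj(w,p),proj(Si,p))
E
```

```text
1.4333 [0.4761 0.1972 0.2359] [[-0.3286  0.9445 -0.0002]
 [ 0.9445  0.3286  0.    ]
 [ 0.0001 -0.0002 -1.    ]] [0.3926 0.2577 0.1406 1.4539 0.0001 1.6286] [0.2214 0.2063 1.0138]
{'vertical_fov': 58.16346174245498, 'cx': 279.23120595966174, 'cy': 204.1701748389862, 'pose': array([[ 0.9449, -0.3106, -0.1034,  0.4495],
       [ 0.3273,  0.8975,  0.2956,  0.2745],
       [ 0.001 , -0.3131,  0.9497,  0.4176],
       [ 0.    ,  0.    ,  0.    ,  1.    ]])}
[321.1047 250.4355] [279.7541 152.4364]
[307.3944 269.01  ] [287.9398 180.1765]
```

View pics/h1.png

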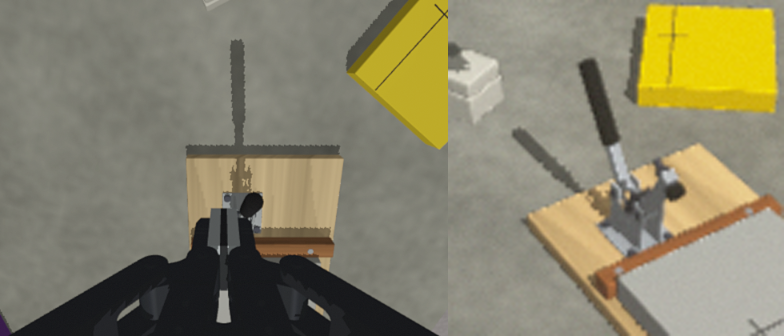

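In the wrist view, the grip sits right of the fingers at composite (250,205), which matches the projection. I'll centre over it and lower it along an arc.

>>> step_arm --targets "-1 0.094 -0.1 0 0 0 0; -1 0.094 -0.1 0 0 0 0; -1 0.094 -0.1 -0.06 0 0 0; -1 0.094 -0.1 -0.11 0 0 0; -1 0.094 -0.1 -0.14 0 0 0; -1 0.091 -0.09 -0.165 0 0 0; -1 0.088 -0.08 -0.19 0 0 0; -1 0.084 -0.071 -0.215 0 0 0; -1 0.081 -0.062 -0.236 0 0 0; -1 0.079 -0.056 -0.25 0 0 0"

```text
clock: 2.37
eef_pos: [0.5158, 0.1688, 0.1101]
tool_rot: [0.58, 0.815, -0.0, -0.0]
ft_force: [-0.1, -0.7, 2.0]
grip_width: 0.0005
grasp_force: 0.7
```

>>> step_arm --targets "-1 -0.004 0.012 -0.026 0 0 0; -1 -0.008 0.024 -0.052 0 0 0; -1 -0.011 0.033 -0.066 0 0 0; -1 -0.011 0.033 -0.072 0 0 0"

```text
clock: 2.7
eef_pos: [0.51, 0.1855, 0.0739]
tool_rot: [0.58, 0.815, -0.001, -0.001]
ft_force: [-0.8, 0.7, 1.9]
grip_width: -0.0001
grasp_force: 0.4
```

>>> step_arm --targets "-1 0 0 -0.004 0 0 0; -1 0 0 -0.008 0 0 0; -1 0 0 -0.008 0 0 0"

```text
clock: 2.95
eef_pos: [0.5112, 0.1846, 0.0711]
tool_rot: [0.581, 0.814, 0.0, 0.0]
ft_force: [-0.0, -0.2, 0.2]
grip_width: -0.0
grasp_force: 0.1
```

```bash
python3 - <<'E'
from h import *
S=bot.camera("side");T=bot.camera("top")
f=lambda I:cv2.resize(I,(390,390),interpolation=cv2.INTER_CUBIC)
cv2.imwrite("pics/h2.png",np.hstack([f(S[130:250,230:350]),f(T[90:220,190:320])])[:,:,::-1])
E
```

```text
(no output)
```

View pics/h2.png

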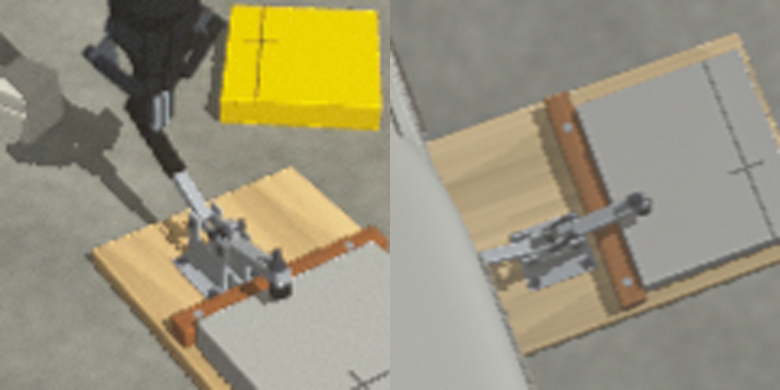

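```bash
python3 - <<'E'
from h import *
S=bot.camera_info("side");X=np.array([.9455,.3256,0]);Y=np.array([-.3256,.9455,0]);O=np.array([.5726,.0037,0])
s=lambda p:((proj(S,p)-[230,130])*3.25).round()
print("tcp",s(bot.get_obs()["eef_pos"]))
for th in (0,5,10,15):
    c,d=np.cos(np.radians(th)),np.sin(np.radians(th))
    print(th,[s(O+Y*(.103+r*c)+[0,0,.063+r*d]) for r in (0,.046,.105,.132)])
E
```

```text
tcp [155. 158.]
0 [array([208., 220.]), array([179., 191.]), array([144., 156.]), array([129., 141.])]
5 [array([208., 220.]), array([179., 188.]), array([144., 148.]), array([129., 131.])]
10 [array([208., 220.]), array([179., 185.]), array([144., 141.]), array([129., 122.])]
15 [array([208., 220.]), array([180., 182.]), array([145., 134.]), array([130., 113.])]
```

```bash
python3 - <<'E'
from h import *
S=bot.camera("side");W=bot.camera("wrist")
f=lambda I:cv2.resize(I,(400,400),interpolation=cv2.INTER_CUBIC)
cv2.imwrite("pics/h3.png",np.hstack([f(S[155:205,260:310]),f(W[130:330,180:380])])[:,:,::-1])
E
```

```text
(no output)
```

View pics/h3.png

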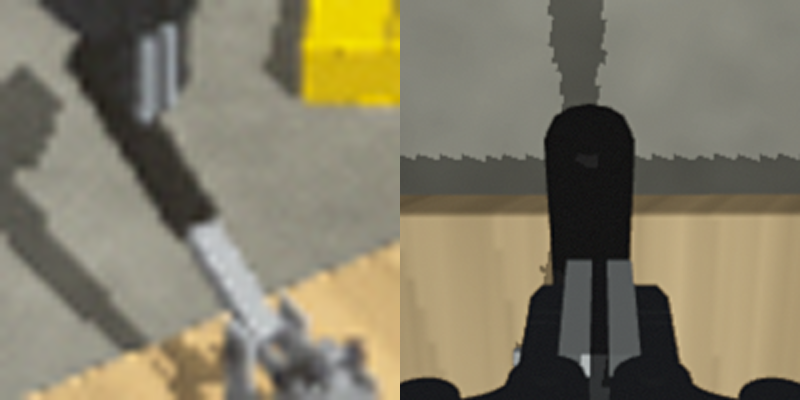

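```bash
python3 - <<'E'
from h import *
X=np.array([.9455,.3256,0]);Y=np.array([-.3256,.9455,0]);O=np.array([.5726,.0037,0])
def pl(i,u,v):
    o,d=ray(i,u,v);p=o+d*((O-o)@X)/(d@X);return ((p-O)@Y).round(4),p[2].round(4)
S=bot.camera_info("side");W=bot.camera_info("wrist")
for q in [(193,222),(150,165),(105,112)]: print(q,pl(S,260+q[0]/8,155+q[1]/8))
for z in (.06,.075,.09):
  p=onz(W,275,182,z);print(z,(p-O)@X,(p-O)@Y)
E
```

```text
(193, 222) (np.float64(0.1536), np.float64(0.0821))
(150, 165) (np.float64(0.1824), np.float64(0.0887))
(105, 112) (np.float64(0.2134), np.float64(0.0928))
0.06 -0.0008711212239628306 0.2213806730069966
0.075 -0.0007166992846159363 0.22537017179504498
0.09 -0.000562277345269033 0.22935967058309337
```

The wrist view shows the grip centred under the finger pads, and the side view suggests the handle isn't level yet. I'll press further while watching the force.

>>> step_arm --targets "-1 0 0 -0.004 0 0 0; -1 0 0 -0.008 0 0 0; -1 0 0 -0.008 0 0 0; -1 0 0 -0.008 0 0 0"

```text
clock: 3.48
eef_pos: [0.511, 0.1846, 0.0668]
tool_rot: [0.581, 0.814, -0.0, 0.0]
ft_force: [-0.4, -0.3, -0.4]
grip_width: -0.0001
grasp_force: 0.1
```

```bash
python3 - <<'E'
from h import *
S=bot.camera_info("side");W=bot.camera_info("wrist");p=bot.get_obs()["eef_pos"]
for h in (0,.01,.02,.03): 
  q=p+[0,0,h];print(h,"W crop",(proj(W,q)-[180,130])*2+[400,0],"S crop",(proj(S,q)-[260,155])*8)
Si=bot.camera("side");Wi=bot.camera("wrist")
f=lambda I:cv2.resize(I,(400,400),interpolation=cv2.INTER_CUBIC)
a=np.hstack([f(Si[155:205,260:310]),f(Wi[130:330,180:380])]).astype(float)
cv2.imwrite("pics/h4.png",np.clip(255*(a/255)**.45,0,255)[:,:,::-1].astype(np.uint8))
E
```

```text
0 W crop [596.95898114 227.34803084] S crop [139.87519012 199.77335993]
0.01 W crop [596.93009284 243.87332283] S crop [139.40835935 178.06601995]
0.02 W crop [596.8981408  262.15119402] S crop [138.93573359 156.08921668]
0.03 W crop [596.86261036 282.47605939] S crop [138.45720427 133.83790132]
```

View pics/h4.png

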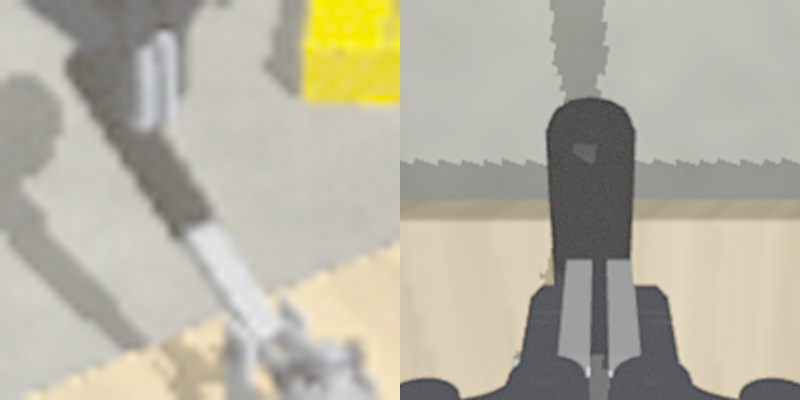

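```bash
python3 - <<'E'
import cv2
g=cv2.cvtColor(cv2.imread("pics/h1.png"),cv2.COLOR_BGR2GRAY)
for v in range(186,224,2): print(v,g[v,200:262:3])
s=cv2.cvtColor(cv2.imread("pics/h4.png"),cv2.COLOR_BGR2GRAY)
print("side row200",s[200,100:220:8]); print("row180",s[180,100:220:8])
E
```

```text
186 [152 162 164 160 159 155 158 152 165 162 165 101  94 101 112 103 119 161
 160 168 171]
188 [151 162 164 160 159 155 158 153 164 163 165  98  94 101 107 105 108 151
 156 167 172]
190 [152 161 164 161 159 156 159 153 167 156 169  99  93 102 108 105 147 134
 156 160 174]
192 [150 158 164 161 161 156 159 154 101  93 103  96  92  98 102  99  99  97
  59  90 107]
194 [151 158 164 162 161 156 159 151 143  84 142  89  93  92  92  91  27  17
  19  18 125]
196 [152 157 164 162 160 157 159 151  83  60  79  87  93  91  92  65  21  23
  21  22  22]
198 [151 153 165 162 161 157 160 153  73  74  77  86  92  92  93  23  24  25
  23  24  22]
200 [152 149 164 162 160 157 161 153 100  71  83  86  89  92  90  18  25  27
  25  27  23]
202 [153 150 164 163 161 158 160 154 154 130 107  85  89  92  60  20  26  25
  27  24  25]
204 [153 150 165 163 162 157 161 145 157 156  89  85  87  93  22  23  27  28
  27  27  24]
206 [153 151 164 163 163 159 162 157 159 157 111  85  86  91  19  24  27  27
  28  27  24]
208 [154 151 155 162 112 112 114  77  80 109 110  85  88  85  23  25  30  28
  29  28  60]
210 [154 152 155 162  85  87  88  23  20  85  87  88  93  64  24  29  31  33
  32  34 155]
212 [154 151 156 162  87  89  88  24  21  86  88  88  84  39  26  30  33  33
  31 140 159]
214 [154 152 156 162  87  88  89  24  21  84  88  88  88  80  32  31  33  32
  86 162 158]
216 [156 154 157 150  87  88  89  23  21  75  88  88  89  85 133  31  34  45
 141 161 159]
218 [ 83  50  50  64  88  88  89  23  21  75  88  87  88  33  38  31 113 116
 151 160 159]
220 [ 21  25  24  54  88  88  88  23  21  75  87  88  88  23  25  25  46  71
 149 160 160]
222 [ 24  24  25  60  88  88  89  22  20  75  89  88  88  23  26  25  24  91
 156 160 159]
side row200 [201 201 198 197 198 189 160 113 116 121 124 125 125 150 192]
row180 [201 199 197 197 178 117 116 123 121 124 124 143 182 201 201]
```

In both the wrist and side views, the visible fingertips end about 20–25 mm above the reported TCP. That explains the height, with the handle still about 15° up. I'll keep lowering while watching the force.

>>> step_arm --targets "-1 0 0 -0.008 0 0 0; -1 0 0 -0.016 0 0 0; -1 0 0 -0.024 0 0 0; -1 0 0 -0.024 0 0 0"

```text
clock: 3.92
eef_pos: [0.5104, 0.1845, 0.0538]
tool_rot: [0.581, 0.814, -0.001, -0.0]
ft_force: [-0.1, 0.3, 0.4]
grip_width: 0.0002
grasp_force: 0.1
```

>>> step_arm --targets "-1 0 0 -0.006 0 0 0; -1 0 0 -0.012 0 0 0; -1 0 0 -0.012 0 0 0"

```text
clock: 4.17
eef_pos: [0.5107, 0.1846, 0.0482]
tool_rot: [0.581, 0.814, -0.0, -0.0]
ft_force: [-0.5, -1.1, 0.6]
grip_width: 0.0003
grasp_force: 0.2
```

>>> step_arm --targets "-1 0 0 -0.004 0 0 0; -1 0 0 -0.008 0 0 0; -1 0 0 -0.008 0 0 0"

```text
clock: 4.42
eef_pos: [0.5109, 0.1848, 0.0446]
tool_rot: [0.581, 0.814, 0.0, -0.0]
ft_force: [0.4, 0.9, 2.0]
grip_width: 0.0001
grasp_force: 0.4
```

>>> step_arm --targets "-1 0 0 -0.004 0 0 0; -1 0 0 -0.008 0 0 0; -1 0 0 -0.008 0 0 0"

```text
clock: 4.67
eef_pos: [0.511, 0.1849, 0.0407]
tool_rot: [0.581, 0.814, 0.0, -0.0]
ft_force: [0.0, 0.1, 1.2]
grip_width: 0.0002
grasp_force: 0.6
```

```bash
python3 - <<'E'
from h import *
Si=bot.camera("side");Wi=bot.camera("wrist")
g=cv2.cvtColor(Wi,cv2.COLOR_RGB2GRAY);print([int(g[v,275]) for v in range(150,275,4)])
f=lambda I:cv2.resize(I,(400,400),interpolation=cv2.INTER_CUBIC)
a=np.hstack([f(Si[155:205,260:310]),f(Wi[130:330,180:380])]).astype(float)
cv2.imwrite("pics/h5.png",np.clip(255*(a/255)**.45,0,255)[:,:,::-1].astype(np.uint8))
s=cv2.cvtColor(cv2.imread("pics/h5.png"),cv2.COLOR_BGR2GRAY)
for v in range(120,290,10): print(v,s[v,60:240:10])
E
```

```text
[85, 86, 83, 17, 21, 19, 33, 33, 37, 36, 36, 24, 21, 21, 23, 23, 23, 22, 20, 22, 23, 22, 22, 19, 23, 21, 22, 21, 86, 84, 68, 68]
120 [129 111 112 112 112 114 119 121 162 198 170 201 153 183 199 196 198 198]
130 [117 115 113 111 112 113 118 124 164 197 169 199 153 185 200 197 194 196]
140 [146 109 109 113 116 115 120 127 167 197 170 201 150 185 199 193 195 195]
150 [151 127 111 111 113 116 118 118 165 199 169 200 159 193 197 195 194 195]
160 [156 151 127 109 110 115 117 127 163 200 170 200 184 196 197 197 197 196]
170 [155 153 147 138 109 112 115 127 168 198 171 206 199 197 200 198 200 200]
180 [156 159 183 189 122 114 113 135 178 198 164 189 203 201 202 203 199 200]
190 [156 163 195 202 190 127 114 121 136 146 125 159 199 204 202 201 199 198]
200 [179 191 204 203 202 178 120 116 117 118 120 125 168 202 202 200 199 199]
210 [207 204 205 204 202 197 157 114 117 125 121 120 134 176 200 201 202 199]
220 [184 208 208 206 202 204 200 158 110 117 120 115 122 140 186 201 198 200]
230 [159 189 207 204 203 204 205 202 158 114 121 122 122 123 146 188 200 198]
240 [160 185 208 205 206 207 207 207 199 152 107 120 115 124 143 179 201 200]
250 [162 171 201 207 209 208 207 207 206 193 143 114 162 205 202 208 206 198]
260 [161 161 174 204 206 205 205 205 205 205 197 132 153 206 221 218 214 202]
270 [162 160 164 196 204 205 202 205 205 205 204 184 160 173 202 218 218 213]
280 [160 160 158 167 188 193 201 203 206 204 204 204 196 178 173 207 219 218]
```

The grip's line in the side view is now within about 2–3° of level. I'll press on until the stop's force shows.

>>> step_arm --targets "-1 0 0 -0.004 0 0 0; -1 0 0 -0.008 0 0 0; -1 0 0 -0.008 0 0 0"

```text
clock: 5.02
eef_pos: [0.5109, 0.1848, 0.0366]
tool_rot: [0.581, 0.814, 0.0, -0.0]
ft_force: [0.8, 0.8, 1.4]
grip_width: 0.0002
grasp_force: 0.6
```

>>> step_arm --targets "-1 0 0 -0.004 0 0 0; -1 0 0 -0.008 0 0 0; -1 0 0 -0.008 0 0 0"

```text
clock: 5.27
eef_pos: [0.511, 0.1849, 0.0328]
tool_rot: [0.581, 0.814, 0.0, -0.0]
ft_force: [-0.4, 2.3, 1.2]
grip_width: -0.0002
grasp_force: 1.0
```

>>> step_arm --targets "-1 0 0 -0.004 0 0 0; -1 0 0 -0.008 0 0 0; -1 0 0 -0.008 0 0 0"

```text
clock: 5.52
eef_pos: [0.5113, 0.1849, 0.0323]
tool_rot: [0.581, 0.814, 0.001, 0.001]
ft_force: [-8.5, -1.1, 23.2]
grip_width: 0.0
grasp_force: 11.5
```

```bash
cat > grip.py <<'E'
from h import *
Si=bot.camera("side")
a=cv2.resize(Si[155:205,260:310],(400,400),interpolation=cv2.INTER_CUBIC);g=cv2.cvtColor(a,cv2.COLOR_RGB2GRAY)
for v in range(180,300,10): 
    u=np.where(g[v,60:240]<70)[0]+60; print(v,u.min() if len(u) else 0,u.max() if len(u) else 0,end=" | ")
g=cv2.cvtColor(bot.camera("wrist"),cv2.COLOR_RGB2GRAY);print("\nend row",next(v for v in range(140,260) if g[v,275]<45),"tip",next(v for v in range(200,300) if g[v,270]>60))
E
python3 grip.py
```

```text
180 74 137 | 190 85 136 | 200 100 133 | 210 109 169 | 220 120 179 | 230 130 189 | 240 140 199 | 250 147 193 | 260 156 176 | 270 168 179 | 280 0 0 | 290 0 0 | 
end row 159 tip 260
```

The force jumped to 23 N and the grip's edge lies along the board direction, so the handle is on its stop. I'll lift off, verify, and work out the chisel approach.

>>> step_arm --targets "-1 0 0 0.05 0 0 0; -1 0 0 0.13 0 0 0; -1 0 0 0.21 0 0 0; -1 0 0 0.29 0 0 0; -1 0 -0.08 0.37 0 0 0; -1 0 -0.16 0.4 0 0 0; -1 -0.02 -0.24 0.4 0 0 0; -1 -0.04 -0.32 0.4 0 0 0; -1 -0.06 -0.4 0.4 0 0 0; -1 -0.08 -0.48 0.4 0 0 0"

```text
clock: 6.45
eef_pos: [0.4729, -0.0462, 0.2286]
tool_rot: [0.581, 0.814, -0.001, 0.0]
ft_force: [0.9, -0.5, -0.5]
grip_width: 0.0
grasp_force: 0.0
```

```bash
python3 - <<'E'
from h import *
from scipy.spatial.transform import Rotation as R
np.set_printoptions(precision=4,suppress=True)
T=bot.camera("top");S=bot.camera("side");Ti=bot.camera_info("top");Si=bot.camera_info("side")
X=np.array([.9455,.3256,0]);Y=np.array([-.3256,.9455,0]);O=np.array([.5726,.0037,0])
e=O+Y*.235+[0,0,.063];print("end level proj top",proj(Ti,e),"side",proj(Si,e))
f=lambda I:cv2.resize(I,(390,390),interpolation=cv2.INTER_CUBIC)
cv2.imwrite("pics/h6.png",np.hstack([f(S[130:260,230:360]),f(T[90:220,180:310])])[:,:,::-1])
g=cv2.cvtColor(T,cv2.COLOR_RGB2GRAY)
print("dark top", [(v,np.where(g[v,180:260]<60)[0]+180) for v in range(155,200,3)])
o=bot.get_obs();print(o["eef_pos"],o["joint_pos"])
Rc=R.from_quat(o["tool_rot"])
az=np.radians(-55);z=np.array([np.cos(az)*.7071,np.sin(az)*.7071,-.7071])
for s in (1,-1):
    y=s*np.array([-np.sin(az),np.cos(az),0]);x=np.cross(y,z);Rt=R.from_matrix(np.c_[x,y,z])
    print(s,(Rt*Rc.inv()).as_rotvec()/(np.pi/4))
E
```

```text
end level proj top [190.7001 188.4735] side [269.6474 173.3611]
dark top [(155, array([], dtype=int64)), (158, array([], dtype=int64)), (161, array([], dtype=int64)), (164, array([], dtype=int64)), (167, array([], dtype=int64)), (170, array([], dtype=int64)), (173, array([], dtype=int64)), (176, array([], dtype=int64)), (179, array([217])), (182, array([215])), (185, array([195, 196, 202, 203, 204, 205, 206, 207])), (188, array([189, 190, 194, 196, 197, 198])), (191, array([], dtype=int64)), (194, array([], dtype=int64)), (197, array([], dtype=int64))]
[ 0.4719 -0.0497  0.2286] [-0.1028  0.1777  0.0198  1.4141 -0.003   1.1453]
1 [-0.8922 -0.4528  0.3491]
-1 [ 0.6345 -1.2679 -3.377 ]
```

View pics/h6.png

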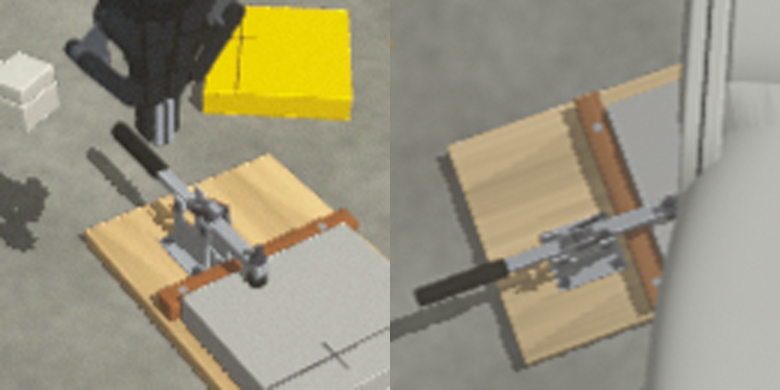

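The handle now lies level: its end is at top pixel (189,188) against the predicted (190.7,188.5), and the foot is on the slab. Next is the fingertip offset.

```bash
python3 - <<'E'
from h import *
Si=bot.camera_info("side");p=bot.get_obs()["eef_pos"]
for h in(0,.02,.04): print(h,proj(Si,p+[0,0,h]))
s=cv2.imread("pics/h6.png");g=cv2.cvtColor(s,cv2.COLOR_BGR2GRAY)
for v in range(90,156,6): print(v,g[v,120:210:6])
E
```

```text
0 [282.01459274 189.42138385]
0.02 [281.93197754 182.20807024]
0.04 [281.84654619 174.74887297]
90 [ 52  56  56  52  47  50  59  54  47  53  57 139 100  82 169]
96 [ 53  54  53  55  43  53  54  55  51  52  99 143  93  83 154]
102 [121  55  48  52  50  53  48  76 141 100 110 148  86  80 150]
108 [154 143 124  46  47  52 109 142 120 101 126 148 143  84 157]
114 [156 151 155  42  51  55 111 143 121  99 133 146 147 146 151]
120 [131 152 151  49  45  52 108 142 119 101 131 149 145 150 150]
126 [ 48  75 146  46  46  55 115 140 121 102 123 141 145 146 148]
132 [ 49  48  76  99  44  53 109 141 122 132 140 143 140 149 148]
138 [ 41  51  46  75  92  49 112 141 119 156 145 145 149 146 149]
144 [ 92  38  49  48  72 134 115 136 134 153 146 147 147 143 148]
150 [157  92  43  49  48  76 153 151 153 149 149 146 140 145 147]
```

>>> step_arm --targets "0.06 -0.02 -0.08 0.06 -0.13 -0.06 0.05; 0.06 -0.04 -0.16 0.06 -0.26 -0.13 0.1; 0.06 -0.06 -0.24 0.06 -0.4 -0.2 0.15; 0.06 -0.08 -0.32 0.06 -0.53 -0.27 0.21; 0.06 -0.09 -0.4 0.06 -0.66 -0.34 0.26; 0.06 -0.094 -0.47 0.03 -0.79 -0.4 0.31; 0.06 -0.094 -0.525 0 -0.89 -0.453 0.349; 0.06 -0.094 -0.525 -0.024 -0.89 -0.453 0.349; 0.06 -0.094 -0.525 -0.024 -0.89 -0.453 0.349; 0.06 -0.094 -0.525 -0.024 -0.89 -0.453 0.349"

```text
clock: 7.38
eef_pos: [0.4246, -0.3057, 0.2141]
tool_rot: [0.423, 0.823, -0.176, 0.335]
ft_force: [0.2, 0.6, 1.0]
grip_width: 0.0456
grasp_force: 0.0
```

```bash
python3 - <<'E'
from h import *
from scipy.spatial.transform import Rotation as R
np.set_printoptions(precision=4,suppress=True)
o=bot.get_obs();M=R.from_quat(o["tool_rot"]).as_matrix();p=o["eef_pos"];print(p,M,o["joint_pos"],o["grip_width"],bot.grip_point_offset)
W=bot.camera_info("wrist");S=bot.camera_info("side")
Wi=bot.camera("wrist");Si=bot.camera("side")
print("cam in tool",M.T@(np.array(W["pose"])[:3,3]-p))
for n,q in dict(tcp=p,g=p-.019*M[:,2],g40=p-.04*M[:,2],head=(.466,-.371,.195),base=(.466,-.371,.095)).items(): print(n,proj(W,q),proj(S,q))
cv2.imwrite("pics/c1.png",np.hstack([cv2.resize(Wi,(480,360)),cv2.resize(Si[240:420,245:405],(320,360),interpolation=cv2.INTER_CUBIC)])[:,:,::-1])
E
```

```text
[ 0.4246 -0.3057  0.2141] [[-0.4168  0.815   0.4025]
 [ 0.5788  0.5794 -0.5739]
 [-0.7009 -0.0062 -0.7132]] [-0.3637 -0.2074 -0.724   0.3712 -0.404   0.4412] 0.04563898403268148 0.0187
cam in tool [ 0.0814  0.0006 -0.1823]
tcp [278.3756 242.4046] [288.9644 294.4803]
g [278.2941 258.6808] [283.0442 285.3632]
g40 [278.1828 280.9239] [276.4478 275.2047]
head [273.2893 256.7405] [323.3783 329.5724]
base [274.6964 144.9141] [319.7571 358.4248]
```

View pics/c1.png

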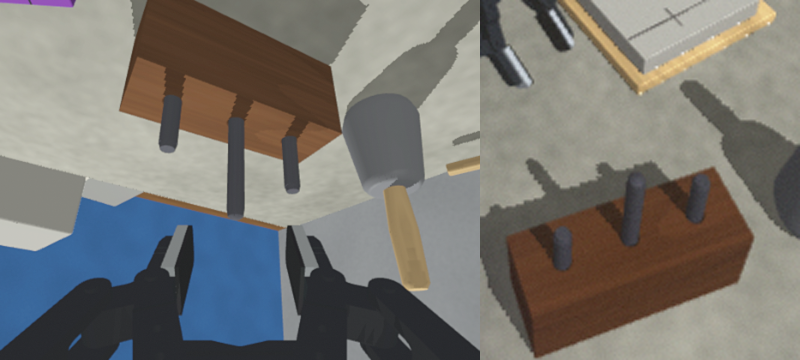

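The wrist view shows the tall middle chisel at (236,118–215), between the fingers (190,227)/(292,227). In both views the real tips sit about 38 mm behind the reported TCP, as the handle contact also showed. I'll advance along the tool axis in two stages.

>>> step_arm --targets "0.06 0.01 -0.03 -0.03 0 0 0; 0.06 0.03 -0.06 -0.06 0 0 0; 0.06 0.05 -0.09 -0.09 0 0 0; 0.06 0.07 -0.12 -0.125 0 0 0; 0.06 0.09 -0.145 -0.157 0 0 0; 0.06 0.111 -0.171 -0.188 0 0 0; 0.06 0.111 -0.171 -0.188 0 0 0; 0.06 0.111 -0.171 -0.188 0 0 0"

```text
clock: 8.15
eef_pos: [0.4844, -0.3925, 0.1234]
tool_rot: [0.423, 0.822, -0.176, 0.338]
ft_force: [-0.6, 0.4, -0.1]
grip_width: 0.0451
grasp_force: 0.0
```

```bash
cat > m.py <<'E'
from h import *
from scipy.spatial.transform import Rotation as R
np.set_printoptions(precision=4,suppress=True)
o=bot.get_obs();M=R.from_quat(o["tool_rot"]).as_matrix();p=o["eef_pos"];print(p,o["ft_force"],o["joint_pos"])
W=bot.camera_info("wrist");g=cv2.cvtColor(bot.camera("wrist"),cv2.COLOR_RGB2GRAY)
for n,q in dict(tcp=p,head=(.466,-.371,.195),z145=(.466,-.371,.145)).items(): print(n,proj(W,q))
for v in range(150,330,10): print(v,g[v,200:360:5])
E
python3 m.py
```

```text
[ 0.4844 -0.3925  0.1234] [-0.5629  0.3871 -0.1041] [-0.5157  0.129  -0.7181 -0.0084 -0.3042  0.3168]
tcp [278.3923 242.3963]
head [270.8932 394.627 ]
z145 [272.2742 265.4358]
150 [115 114 116 117 118 120 118 118 117 118 118 118 117  77  75  75  73  75
  74  73 118 118 118 118 118 119 118 120 119 119 119 117]
160 [114 114 113 113 115 117 117 114 114 113 116 117  77  81  83  84  83  82
  74 116 113 115 114 115 115 117 116 115 115 115 116 117]
170 [114 113 113 112 113 114 113 114 114 114 114 115  77  82  81  84  83  82
  85 115 114 114 114 113 112 112 112 113 113 114 115 114]
180 [120 118 118 115 113 114 116 115 113 113 113 113  77  80  83  84  83  80
  82 115 114 111 110 111 119 122 121 121 120 119 121 119]
190 [206 210 210 182 122 116 120 121 117 114 112 113  76  82  83  82  82  81
  79 113 112 111 111 114 120 120 122 121 119 119 119 122]
200 [210 210 213 213 211 209 206 204 204 205 207 186  77  82  82  83  81  81
  76 112 114 114 113 112 110 109 111 114 119 120 119 119]
210 [211 213 208 206 206 206 206 206 207 206 204 209  77  81  83  83  82  81
  80 183 123 117 120 120 113 111 111 
[... 805 characters left out ...]
 204  55  45 152 152 166]
280 [147 152 154  42  47  80 114 115 116 116 115  96  80  80  85  84  81  81
  77 170 199 203 202 197 202 203 202  41  52  95 153 152]
290 [152 151 108  46  47  61 116 116 118 117 116  91  81  81  84  83  82  82
  79 116 116 114 115 112 112 111 164  48  50  48 155 152]
300 [152 153  48  47  48  53 113 114 115 116 115  82  81  80  84  82  82  81
  79 115 116 118 117 115 112 110 169  48  51  52  45 153]
310 [152  43  47  47  47  81 111 111 114 113 113  80  81  81  85  83  82  81
  79 113 114 116 116 116 113 111 169  44  51  50  50  94]
320 [165  51  47  47  47 114 112 113 113 113 115  79  81  81  85  83  84  81
  79 112 110 112 113 115 115 114 171 163  51  52  56 127]
```

The chisel is centred between the fingers (275 against 278 px) and level with the tips. I'll advance 20 mm more and close.

>>> step_arm --targets "0.06 0.005 -0.01 -0.017 0 0 0; 0.06 0.01 -0.02 -0.034 0 0 0; 0.06 0.01 -0.02 -0.034 0 0 0; -1 0.01 -0.02 -0.034 0 0 0; -1 0.01 -0.02 -0.034 0 0 0; -1 0.01 -0.02 -0.034 0 0 0; -1 0.01 -0.02 -0.034 0 0 0; -1 0.01 -0.02 -0.034 0 0 0"

```text
clock: 8.87
eef_pos: [0.4881, -0.4023, 0.1075]
tool_rot: [0.423, 0.822, -0.176, 0.339]
ft_force: [-0.9, 1.4, 3.6]
grip_width: 0.0142
grasp_force: 58.5
```

Gripped at 58 N. Now I'll draw it straight up.

>>> step_arm --targets "-1 0 0 0.02 0 0 0; -1 0 0 0.05 0 0 0; -1 0 0 0.09 0 0 0; -1 0 0 0.13 0 0 0; -1 0 0 0.17 0 0 0; -1 0 0 0.21 0 0 0; -1 0 0 0.25 0 0 0; -1 0 0 0.28 0 0 0; -1 0 0 0.28 0 0 0"

```text
clock: 9.62
eef_pos: [0.4886, -0.4028, 0.25]
tool_rot: [0.423, 0.821, -0.176, 0.34]
ft_force: [0.6, -0.2, -1.9]
grip_width: 0.0142
grasp_force: 59.1
```

```bash
cat > ch.py <<'E'
# measure chisel axis from side+top: dark-grey thin component near predicted line
from h import *
from scipy.spatial.transform import Rotation as R
np.set_printoptions(precision=4,suppress=True)
o=bot.get_obs();M=R.from_quat(o["tool_rot"]).as_matrix();p=o["eef_pos"];print(p,o["ft_force"],o["grip_width"])
W=bot.camera_info("wrist");Wi=bot.camera("wrist");g=cv2.cvtColor(Wi,cv2.COLOR_RGB2GRAY)
import sys
S=bot.camera_info("side");Si=bot.camera("side");n=sys.argv[1]
cv2.imwrite(f"pics/{n}_s.png",Si[:,:,::-1]);cv2.imwrite(f"pics/{n}_w.png",Wi[:,:,::-1]);cv2.imwrite(f"pics/{n}_t.png",bot.camera("top")[:,:,::-1])
E
python3 ch.py l1; python3 - <<'E'
from h import *
from workcell import bot
S=bot.camera_info("side");T=bot.camera_info("top");W=bot.camera_info("wrist")
dz=bot.get_obs()["eef_pos"][2]-.1075
for z in (.015,.1,.195):
    q=(.466,-.371,z+dz);print(z,proj(S,q),proj(T,q),proj(W,q))
g=cv2.cvtColor(cv2.imread("pics/l1_s.png"),cv2.COLOR_BGR2GRAY)
for v in range(290,346,4): print(v,g[v,300:345:2])
E
```

```text
[ 0.4886 -0.4028  0.25  ] [ 0.5892 -0.1979 -1.9084] 0.014184202915368352
0.015 [321.68530179 343.0615341 ] [427.10685954 186.95340403] [281.12879865  61.6863579 ]
0.1 [325.09810159 315.87013595] [438.7970186  179.20339574] [280.85917015 197.29484531]
0.195 [329.8037578 278.3779364] [454.17727849 169.00702964] [280.36213073 447.27866262]
290 [ 57  53  52  58  54  57  48  53  57  91 198 103  54  59  66  72  74 139
 203 104  94 155 157]
294 [ 40  52  53  56  65  44  42  53  54  63 129 207 174  60  70  71  67  41
 104 208 114 153 148]
298 [151 150 152 156 160 136  45  38  49  60  59 104 196 192  62  72  62  43
  39  53 206 183 151]
302 [148 150 151 150 154 160 157  54  47  45  54  53  75 185 205 104  84  75
  78  78 137 149 149]
306 [152 156 158 154 155 159 159 158  72  39  39  51  59  60 134 210 139 157
 157 159 153 150 147]
310 [153 151 154 158 164 159 157 155 160 155  78  47  68  82 115 127 165 150
 151 151 152 149 147]
314 [152 154 157 159 152 156 151 152 157 160  66  56  63  65  71 106 158 152
 148 154 156 158 154]
318 [155 154 152 152 152 152 154 151 154 150  47  55  62  70  71 135 150 153
 151 153 151 150 148]
322 [160 150 106  84  91 151 153 156 155 140  53  57  63  70  70  87  87 154
 156 156 154 148 150]
326 [153 152  87  83  87  87  88  84  85  78  47  59  66  64  71  87  85  85
 117 150 153 153 153]
330 [110 108  86  88  85  86  84  90  84  67  54  60  68  70  71  85  85  86
  82  80  91  69  66]
334 [84 85 83 87 86 88 87 84 88 73 53 64 68 68 76 69 68 63 43 42 45 45 44]
338 [86 88 84 84 85 89 87 87 77 70 48 61 65 72 69 71 73 71 73 66 45 46 40]
342 [87 83 81 73 68 70 67 69 69 70 67 76 71 72 68 69 69 71 66 66 71 63 48]
```

```bash
cat > tgt.py <<'E'
from h import *
from scipy.spatial.transform import Rotation as R
np.set_printoptions(precision=4,suppress=True)
T=bot.camera_info("top")
print("mallet handle",onz(T,418,88,.236),"head",onz(T,400,108,.118))
o=bot.get_obs();p=o["eef_pos"];Rc=R.from_quat(o["tool_rot"])
off=np.array([-.0221,.0313,-.0925])
X=np.array([np.cos(np.radians(19)),np.sin(np.radians(19)),0])
Q=R.from_rotvec(np.radians(30)*X);mark=np.array([.6095,-.0913,.048])
print("tip now",p+off,"rot/45",Q.as_rotvec()/(np.pi/4),"toolz",(Q*Rc).as_matrix()[:,2])
for h in (.07,.03,0):
    t=mark-Q.apply(off)+[0,0,h];print(h,"tcp",t,"delta/.5",(t-p)/.5)
print("real tips",mark-Q.apply(off)-.04*(Q*Rc).as_matrix()[:,2])
E
python3 tgt.py
```

```text
mallet handle [ 0.6883 -0.3408  0.236 ] head [ 0.6849 -0.3284  0.118 ]
tip now [ 0.4639 -0.3699  0.1508] rot/45 [0.6303 0.217  0.    ] toolz [ 0.2591 -0.1515 -0.9539]
0.07 tcp [ 0.6451 -0.1617  0.1797] delta/.5 [ 0.318   0.479  -0.1273]
0.03 tcp [ 0.6451 -0.1617  0.1397] delta/.5 [ 0.318   0.479  -0.2073]
0 tcp [ 0.6451 -0.1617  0.1097] delta/.5 [ 0.318   0.479  -0.2673]
real tips [ 0.6347 -0.1556  0.1479]
```

```bash
python3 -c "
from h import *
for k in range(4):
    o=bot.get_obs();print(o['clock'],o['eef_pos'].round(4),o['joint_vel'].round(3),o['ft_force'].round(1));bot.camera('top')
"
```

```text
9.7667 [ 0.486  -0.4012  0.2433] [ 0.     0.014 -0.018  0.002 -0.    -0.001] [-0.6 -0.4 -3.4]
9.8167 [ 0.4858 -0.4011  0.2427] [ 0.     0.008 -0.004 -0.003  0.001 -0.001] [ 0.3 -0.4 -2.6]
9.8667 [ 0.4859 -0.4011  0.2426] [ 0.003  0.004  0.007 -0.002 -0.001 -0.001] [-0.1  0.9 -2.8]
9.9167 [ 0.4861 -0.4013  0.2429] [-0.001  0.001  0.01  -0.003 -0.001  0.   ] [ 0.   0.5 -2.7]
```

>>> step_arm --targets "-1 0.02 0.06 0.02 0 0 0; -1 0.06 0.12 0.02 0.08 0.03 0; -1 0.1 0.18 0.02 0.16 0.055 0; -1 0.15 0.24 0.02 0.26 0.09 0; -1 0.19 0.3 0.01 0.36 0.124 0; -1 0.23 0.36 -0.02 0.46 0.158 0; -1 0.27 0.42 -0.06 0.56 0.19 0; -1 0.318 0.479 -0.1 0.63 0.217 0; -1 0.318 0.479 -0.127 0.63 0.217 0; -1 0.318 0.479 -0.127 0.63 0.217 0"

```text
clock: 10.8
eef_pos: [0.645, -0.1609, 0.1756]
tool_rot: [0.476, 0.867, -0.006, 0.149]
ft_force: [-1.9, -0.0, -3.7]
grip_width: 0.0142
grasp_force: 59.6
```

>>> step_arm --targets "-1 0 0 -0.03 0 0 0; -1 0 0 -0.06 0 0 0; -1 0 0 -0.08 0 0 0; -1 0 0 -0.08 0 0 0; -1 0 0 -0.08 0 0 0"

```text
clock: 11.22
eef_pos: [0.6454, -0.1629, 0.1421]
tool_rot: [0.477, 0.866, -0.005, 0.153]
ft_force: [0.6, 0.6, -2.3]
grip_width: 0.0143
grasp_force: 59.6
```

```bash
sed -i 's/^off=.*/off=np.array([-.0221,.0313,-.0925])/' tgt.py; python3 - <<'E'
from h import *
from scipy.spatial.transform import Rotation as R
np.set_printoptions(precision=4,suppress=True)
bot.camera("top")
o=bot.get_obs();p=o["eef_pos"];print(p,o["joint_pos"],o["ft_force"],R.from_quat(o["tool_rot"]).as_matrix()[:,2])
X=np.array([np.cos(np.radians(19)),np.sin(np.radians(19)),0]);Q=R.from_rotvec(np.radians(30)*X)
off=Q.apply([-.0221,.0313,-.0925]);c=Q.apply([0,0,1]);tip=p+off;head=tip+.18*c;print("tip est",tip)
I={}
for n in("side","top","wrist"):
    i=bot.camera_info(n);im=bot.camera(n);cv2.imwrite(f"pics/n_{n}.png",im[:,:,::-1]);g=cv2.cvtColor(im,cv2.COLOR_RGB2GRAY)
    a,b,m=proj(i,tip),proj(i,head),proj(i,(.6095,-.0913,.048));print(n,a,b,"mark",m)
    if n=="wrist":continue
    L=b-a
    u0,v0=a.round().astype(int)
    print(g[v0-14:v0+10:2,u0-18:u0+20:2])
E
```

```text
[ 0.6464 -0.163   0.1433] [-0.1951  0.354  -0.0233  0.9002 -0.1013  0.7965] [ 0.2568  0.1124 -2.0058] [ 0.2626 -0.155  -0.9524]
tip est [ 0.6108 -0.0926  0.0816]
side [342.9667 238.8418] [379.6893 213.4261] mark [340.9061 247.82  ]
[[169 184 185 183 183 182 183 182 185 185 182 185 183 181 184 175  81  55
   48]
 [184 185 187 186 183 184 182 186 185 186 185 183 185 184 133  70  58  57
   48]
 [110 143 185 185 185 186 183 185 184 185 186 182 184 111  53  59  56  57
   54]
 [105 106 115 144 182 184 185 181 185 183 182 175  74  56  58  57  57  72
  172]
 [106 109 105 112 147 183 185 184 185 184 146  62  55  57  57  56 121 182
  185]
 [106 106 109 107 172 184 186 181 183 178  64  55  58  57  71 169 185 184
  185]
 [106 107 104 109 108 171 185 183 182 125  54  56  58 120 175 185 184 185
  175]
 [105 108 107 105 108 185 184 187 186  72 110 161 170 184 184 185 177 148
  173]
 [104 108 106 108 108 129 184 186 184 184 183 183 183 182 178 147 173 184
  186]
 [168 186 126 180 167 174 184 184 185 182 183 184 176 146 173 186 186 184
  186]
 [184 182 185 185 182 184 168 136 187 184 175 131 174 186 
[... 517 characters left out ...]
59 161 139 156 119 137 154 164 170 174 177 179 181 182
  182]
 [159 159 160 159 158 161 158 109 123 143 158 166 173 176 179 180 182 182
  183]
 [159 159 159 159 159 160 161 120 132 150 162 167 173 177 179 180 181 183
  184]
 [159 159 160 160 159 160 145 118 140 155 165 170 176 179 179 181 181 183
  184]
 [160 159 159 158 160 161 134 123 145 159 167 173 176 179 181 182 181 183
  184]
 [160 161 160 161 159 161 118 130 151 161 169 174 178 179 181 182 183 183
  184]
 [121 122 161 123 162 146 116 139 155 165 171 175 178 180 182 182 184 184
  184]
 [110 109 110 110 111 133 122 144 157 167 173 176 179 180 182 182 182 184
  184]]
wrist [277.1751  57.372 ] [275.6902 447.3832] mark [269.1072  41.2243]
```

The side view puts the chisel tip at (343,239), exactly as predicted, with the lean right. I'll go to about 10 mm above the cross and take one last look.

>>> step_arm --targets "-1 -0.002 0.002 -0.015 0 0 0; -1 -0.002 0.002 -0.03 0 0 0; -1 -0.002 0.002 -0.044 0 0 0; -1 -0.002 0.002 -0.044 0 0 0; -1 -0.002 0.002 -0.044 0 0 0; -1 -0.002 0.002 -0.044 0 0 0"

```text
clock: 11.92
eef_pos: [0.6453, -0.1615, 0.1201]
tool_rot: [0.476, 0.866, -0.005, 0.153]
ft_force: [-0.3, -0.3, -2.6]
grip_width: 0.0144
grasp_force: 59.6
```

```bash
cat > fin.py <<'E'
from h import *
import sys
from scipy.spatial.transform import Rotation as R
np.set_printoptions(precision=4,suppress=True)
X=np.array([np.cos(np.radians(19)),np.sin(np.radians(19)),0]);Q=R.from_rotvec(np.radians(30)*X)
Q0=R.from_quat([.423,.822,-.176,.339])
o=bot.get_obs();p=o["eef_pos"];D=R.from_quat(o["tool_rot"])*Q0.inv()
tip=p+D.apply([-.0221,.0313,-.0925]);c=D.apply([0,0,1])
print("tip",tip,"lean",np.degrees(np.arccos(c[2])),"az err",np.degrees(np.arctan2(c[1],c[0]))+71,"F",o["ft_force"],o["clock"])
for n in("side","wrist"):
    i=bot.camera_info(n);im=bot.camera(n);cv2.imwrite(f"pics/{sys.argv[1]}_{n}.png",im[:,:,::-1])
    print(n,proj(i,tip),"head",proj(i,tip+.18*c),"mark",proj(i,(.6095,-.0913,.048)))
E
python3 fin.py f1; python3 - <<'E'
import cv2,numpy as np
w=cv2.imread("pics/f1_wrist.png")[0:150,210:340];s=cv2.imread("pics/f1_side.png")[190:270,310:400]
a=cv2.resize(w,None,fx=3,fy=3,interpolation=cv2.INTER_CUBIC);b=cv2.resize(s,(400,356),interpolation=cv2.INTER_CUBIC)
b=cv2.copyMakeBorder(b,0,450-356,0,0,cv2.BORDER_CONSTANT)
cv2.imwrite("pics/f1.png",np.hstack([a,b]))
E
```

```text
tip [ 0.6095 -0.0911  0.0585] lean 30.078689935995648 az err 0.23688938226231926 F [-0.2613 -0.2841 -2.5841] 11.9167
side [341.2988 244.9154] head [377.0741 221.377 ] mark [340.9061 247.82  ]
wrist [278.0705  57.8984] head [277.1939 448.8829] mark [275.3349  53.7932]
```

View pics/f1.png

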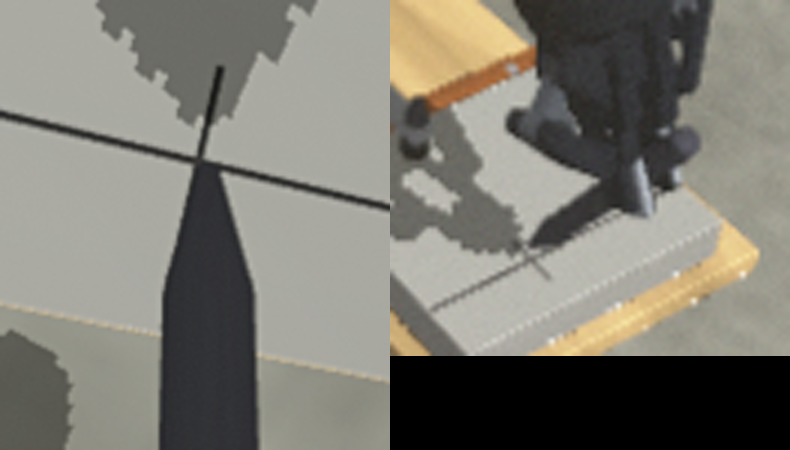

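```bash
python3 - <<'E'
from h import *
np.set_printoptions(precision=4,suppress=True)
W=bot.camera_info("wrist");S=bot.camera_info("side")
print("mark",onz(W,276.7,53.3,.048),onz(S,341,247.9,.048))
print("tip",tri(ray(W,278.8,54.3),ray(S,342.4,244.7)),bot.get_obs()["eef_pos"])
for z in(.053,.0585,.062):print(onz(W,278.8,54.3,z))
E
```

```text
mark [ 0.6102 -0.0907  0.048 ] [ 0.6096 -0.0916  0.048 ]
tip [ 0.6111 -0.0899  0.057 ] [ 0.6457 -0.1616  0.1207]
[ 0.6103 -0.09    0.053 ]
[ 0.609  -0.0894  0.0585]
[ 0.6082 -0.089   0.062 ]
```

The tip is within about 1 mm of the cross: wrist cross at crop (200,160), point at (206,162). I'll apply a small correction, then descend gently. The force baseline is about -2.6 N with the chisel's weight.

>>> step_arm --targets "-1 0 -0.002 -0.004 0 0 0; -1 0 -0.002 -0.008 0 0 0; -1 0 -0.002 -0.012 0 0 0; -1 0 -0.002 -0.012 0 0 0; -1 0 -0.002 -0.012 0 0 0; -1 0 -0.002 -0.012 0 0 0"

```text
clock: 12.52
eef_pos: [0.6453, -0.1625, 0.1144]
tool_rot: [0.476, 0.866, -0.005, 0.154]
ft_force: [-0.2, -0.6, -1.6]
grip_width: 0.0145
grasp_force: 59.6
```

>>> step_arm --targets "-1 0 0 -0.002 0 0 0; -1 0 0 -0.002 0 0 0; -1 0 0 -0.002 0 0 0; -1 0 0 -0.002 0 0 0"

```text
clock: 12.85
eef_pos: [0.6453, -0.1625, 0.1134]
tool_rot: [0.476, 0.866, -0.005, 0.154]
ft_force: [0.0, -0.5, -2.3]
grip_width: 0.0143
grasp_force: 59.6
```

>>> step_arm --targets "-1 0 0 -0.002 0 0 0; -1 0 0 -0.002 0 0 0; -1 0 0 -0.002 0 0 0"

```text
clock: 13.1
eef_pos: [0.6452, -0.1625, 0.1122]
tool_rot: [0.476, 0.866, -0.005, 0.154]
ft_force: [0.4, 0.4, -3.0]
grip_width: 0.0143
grasp_force: 59.6
```

>>> step_arm --targets "-1 0 0 -0.002 0 0 0; -1 0 0 -0.002 0 0 0; -1 0 0 -0.002 0 0 0"

```text
clock: 13.35
eef_pos: [0.6452, -0.1625, 0.1112]
tool_rot: [0.476, 0.866, -0.005, 0.154]
ft_force: [-0.0, -0.7, -2.6]
grip_width: 0.0144
grasp_force: 59.6
```

>>> step_arm --targets "-1 0 0 -0.001 0 0 0; -1 0 0 -0.001 0 0 0; -1 0 0 -0.001 0 0 0"

```text
clock: 13.6
eef_pos: [0.6453, -0.1625, 0.1108]
tool_rot: [0.476, 0.866, -0.005, 0.154]
ft_force: [0.1, -0.6, -2.1]
grip_width: 0.0142
grasp_force: 59.6
```

>>> step_arm --targets "-1 0 0 -0.001 0 0 0; -1 0 0 -0.001 0 0 0; -1 0 0 -0.001 0 0 0"

```text
clock: 13.85
eef_pos: [0.6454, -0.1625, 0.1104]
tool_rot: [0.476, 0.866, -0.005, 0.154]
ft_force: [0.4, -0.3, -3.2]
grip_width: 0.0143
grasp_force: 59.6
```

>>> step_arm --targets "-1 0 0 -0.001 0 0 0; -1 0 0 -0.001 0 0 0; -1 0 0 -0.001 0 0 0"

```text
clock: 14.1
eef_pos: [0.6454, -0.1626, 0.1101]
tool_rot: [0.476, 0.866, -0.005, 0.154]
ft_force: [-0.5, 0.4, -1.6]
grip_width: 0.0145
grasp_force: 59.7
```

>>> step_arm --targets "-1 0 0 -0.001 0 0 0; -1 0 0 -0.001 0 0 0; -1 0 0 -0.001 0 0 0"

```text
clock: 14.35
eef_pos: [0.6456, -0.1627, 0.1098]
tool_rot: [0.476, 0.866, -0.005, 0.154]
ft_force: [-0.5, -0.8, -0.3]
grip_width: 0.0143
grasp_force: 59.8
```

>>> step_arm --targets "-1 0 0 -0.001 0 0 0; -1 0 0 -0.001 0 0 0; -1 0 0 -0.001 0 0 0"

```text
clock: 14.6
eef_pos: [0.6458, -0.1629, 0.1095]
tool_rot: [0.476, 0.866, -0.005, 0.154]
ft_force: [0.3, -1.5, 0.9]
grip_width: 0.0146
grasp_force: 60.0
```

```bash
python3 fin.py f2; python3 - <<'E'
import cv2
g=cv2.cvtColor(cv2.imread("pics/f2_wrist.png"),cv2.COLOR_BGR2GRAY)
for v in range(40,72,2): print(v,g[v,262:296:2])
E
```

```text
tip [ 0.6101 -0.0925  0.0478] lean 30.01222697275409 az err 0.09149666420545088 F [ 0.3303 -1.4638  0.9402] 14.6
side [341.3065 248.1815] head [376.6538 225.4763] mark [340.9061 247.82  ]
wrist [278.5644  58.5508] head [277.7802 450.5342] mark [278.8727  56.0059]
40 [106 107 106 107 107 107 106 106 108 109  43  55 109 107 106 106 116]
42 [106 107 106 107 106 107 108 106 107 105  28  75 108 107 107 105 133]
44 [105 104 106 106 107 106 106 107 109  99  25  97 107 107 107 106 169]
46 [165 128 103 106 106 107 107 107 109  81  30 109 108 107 104 132 170]
48 [172 172 139 106 106 107 106 107 109  47  55 109 107 106 104 169 168]
50 [137 157 167 110 108 108 107 108 105  30  69 108 106 105 131 170 167]
52 [ 46  42  46  43  78  95 105 103  69  35  89 108 107 104 147 168 167]
54 [169 140 115  60  24  23  30  44  47  46  81 108 107 116 171 167 167]
56 [168 169 171 172 132  91  63  47  48  48  43  50  68 118 160 167 171]
58 [168 168 168 169 170 166  78  46  48  46  47  68  61  43  41  61  96]
60 [168 167 167 168 168 172  59  47  49  47  45 111 175 158 129 102  64]
62 [167 168 168 168 168 158  41  48  47  47  48  73 173 168 170 170 171]
64 [167 168 168 167 170 134  42  49  47  49  50  49 163 169 167 168 168]
66 [168 167 168 168 171  80  44  48  49  49  47  45 131 171 167 167 167]
68 [168 167 167 168 165  51  46  49  48  50  50  45  90 171 168 168 168]
70 [168 168 168 169 159  40  48  48  49  48  49  46  57 173 168 167 168]
```

Contact is about 3.5 N, with the point at (279,55) on the cross (279,55.7) in the wrist view. I'll add a little pressure along the chisel's axis.

>>> step_arm --targets "-1 0 0 -0.001 0 0 0; -1 -0.001 0.001 -0.002 0 0 0; -1 -0.001 0.001 -0.003 0 0 0; -1 -0.001 0.001 -0.003 0 0 0; -1 -0.001 0.001 -0.003 0 0 0; -1 -0.001 0.001 -0.003 0 0 0"

```text
clock: 15.2
eef_pos: [0.646, -0.163, 0.1091]
tool_rot: [0.476, 0.865, -0.005, 0.156]
ft_force: [0.7, -3.3, 5.2]
grip_width: 0.0143
grasp_force: 60.2
```

```bash
python3 fin.py f3; python3 - <<'E'
from h import *
F=[]
for k in range(10):
    o=bot.get_obs();F.append(o["ft_force"]);bot.camera("wrist")
print(np.round(F,1).tolist(),np.mean(F,0),o["eef_pos"],o["clock"],o["ft_torque"])
im=cv2.imread("pics/f3_wrist.png");g=cv2.cvtColor(im,cv2.COLOR_BGR2GRAY)
for v in range(44,68,2): print(v,g[v,262:296:2])
s=cv2.cvtColor(cv2.imread("pics/f3_side.png"),cv2.COLOR_BGR2GRAY)
for v in range(236,254,2): print(v,s[v,330:366:2])
E
```

```text
tip [ 0.6106 -0.0927  0.0472] lean 29.90546564743315 az err -0.08800461496963408 F [ 0.6982 -3.3356  5.2493] 15.2
side [341.4798 248.3725] head [376.6597 225.6258] mark [340.9061 247.82  ]
wrist [278.5647  58.5237] head [277.7792 450.4456] mark [278.5759  55.4508]
[[-0.2, -3.1, 5.5], [0.0, -2.8, 6.6], [0.4, -2.9, 6.0], [0.1, -3.7, 5.5], [0.3, -2.8, 6.5], [-0.7, -2.2, 6.1], [-0.2, -3.2, 5.7], [0.6, -3.8, 6.1], [-0.7, -3.6, 5.9], [-0.3, -3.5, 6.5]] [-0.06141733 -3.15101588  6.03582624] [ 0.64603762 -0.16301491  0.10910025] 15.75 [-0.49148424  0.17379343 -0.08953617]
44 [107 103 106 106 106 107 106 106 109  82  30 110 107 107 106 114 170]
46 [171 131 105 105 106 107 107 108 109  49  49 110 106 107 105 148 168]
48 [173 173 162 105 107 107 107 107 105  31  71 109 107 106 116 170 168]
50 [ 78 138 147 101 109 108 109 109  95  25  89 107 106 104 132 169 168]
52 [ 64  47  25  25  47  78  95  75  47  44 103 107 106 105 169 168 168]
54 [172 169 136 110  50  26  28  45  49  45  68 101 108 134 172 168 167]
56 [168 168 169 172 140 107  64  46  47  48  44  29  36  92 155 158 166]
58 [168 168 167 16
[... 348 characters left out ...]
36 [109 108 132 144 188 184 182 182 187 187 182 175  98  51  48  47  53  69]
238 [106 106 104 114 149 185 187 185 183 184 127  71  50  54  54  43  47  63]
240 [109 103 102 106 106 129 183 185 176  83  55  54  56  57  55  64  46  57]
242 [106 104 106 102 104 111 185 129  62  55  57  57  57  71 173 186 172 125]
244 [105 102 104 103  83 107 171  56  56  58  57  70 163 184 181 183 186 187]
246 [105 105 106 105  97  79  70  56  57  57 118 174 185 187 182 186 183 186]
248 [105 103 108 109 109  74  60 100 132 169 186 186 182 184 183 186 184 185]
250 [182 178 185 109 126 171 168 151 185 184 186 185 183 182 185 183 183 187]
252 [183 132 129 172 186 185 181 170 166 184 186 185 183 184 185 196 180 170]
```

The tip force is steady at about 8.6 N (reading 6.0 against a baseline of -2.6), the lean is 29.9°, and the point is within 1 mm of the cross. Handing in.

```bash
python3 -c "
from workcell import bot
print(bot.job_done())"
```

```text
the job is handed in; nothing more can be done
None
```

The job is handed in: the clamp handle is down against its stop, and the arm is holding the point chisel within about 1 mm of the cross, leaning 30° out over the free edge with about 8–9 N on the point.

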